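# Shut the jar mill's guard and hold its dead-man paddle level

### The job

The glaze jar is already loaded in the jar mill: close the mill's hinged guard fully, and only then press down the spring-loaded paddle of the hand control beside it and keep it held level, without ever pushing it right down to its bottom stop. Finish while still holding the paddle level with the guard shut (do not let go), and leave the pots, jars and other things on the bench where they are.

Things in the scene. Friction and masses are not known exactly. Their poses are not given: they have to be found in the camera images.
- guard (a joint): opening of the jar mill's hinged guard, rad: 0 = shut flat on the housing, grows as it opens, starts at 1.0 to 1.45 (raised steeply, leaning towards the robot). The hinge is stiff: the guard stays where it is left and takes about 1 to 3 N at its free edge to move down; it never falls shut by itself
- guard_hinge (a point): middle of the guard's hinge line, on the mill's far rim, 110 mm above the mill's underside. x points away from the robot, from the mill's near side to its far side; y along the hinge line; the mill's housing reaches from here 180 mm towards -x
- mill: the jar mill: a grey open-topped box 180 mm (x) by 220 mm (y) by 110 mm high with a white jar lying inside, and a dark motor 85 mm high behind it, reaching 55 mm farther to +x. Origin at the middle of the box's underside, on a wooden board whose top is 6 to 36 mm above the bench (it varies), all fixed
- guard_tab (a point): centre of the black tab in the middle of the guard's free edge, 200 mm from the hinge line. The guard is a flat clear panel in an aluminium frame, 180 mm from hinge to edge, 220 mm wide, 8 mm thick (its underside passes through the hinge line, its outer face is 8 mm above); the tab is 10 mm thick, 60 mm wide, and stands out 35 mm from the edge in the guard's plane. x of this frame points from the tab to the hinge, z is the guard's outward normal (straight up when shut)
- paddle (a joint): travel of the spring-loaded dead-man paddle, rad: 0 = released, tilted up by 0.55 towards its free end; 0.55 = paddle level; 0.95 = bottom stop. A spring pushes it back up: about 3 N at the pad to start it, 7 N at level, 10 N at the stop
- paddle_pivot (a point): the paddle's pivot axis on the grey hand control, 120 mm above the underside of the control's base plate, which sits on a wooden block 5 to 85 mm high (it varies), all fixed. x of this frame points from the pad end to the pivot, y along the pivot axis. Two grey cheeks with flat level tops 7 mm above the pivot axis flank it, reaching 35 mm from it towards the pad; the control's base plate is 250 by 90 mm
- paddle_pad (a point): middle of the top face of the paddle's black pad (55 mm along the arm, 40 mm wide, 12 mm thick), at the end of a steel arm: 140 mm from the pivot axis along the arm and 6 mm above the arm's middle line. x points from pad to pivot along the arm, z is the pad's upward normal (vertical when level). Held level the pad's top is 6 mm above the pivot axis, released about 78 mm above it
- station: the hand control that carries the paddle, on its wooden block, fixed to the bench left or right of the mill; origin at the middle of the underside of its base plate
- vase: slim dry clay vase, 80 mm across, 130 mm tall, standing on the 82 mm high banding wheel (round turntable, 160 mm across); origin at its underside's centre; to be left alone
- bowl: red clay bowl, 84 mm across, 45 mm tall, on the robot's side of the mill or the control; origin at its underside's centre; to be left alone
- jar_a: white glaze jar, 60 mm across, 85 mm tall; origin at its underside's centre; to be left alone
- jar_b: red glaze jar, 64 mm across, 75 mm tall; origin at its underside's centre; to be left alone
- stilt: three-armed kiln stilt, about 45 mm across, 30 mm tall, on the mill's wooden board, close beside the mill's left (+y) wall; origin at its underside's centre; to be left alone
- pot: cream round pot, 124 mm across, 112 mm tall, beyond the mill; origin at its underside's centre; to be left alone
- squat: squat red vase, 130 mm across, 55 mm tall, beyond the mill; origin at its underside's centre; to be left alone

How it is judged:
On the way, in this order (a step that is already met when the one before it is completed fails the run):
1. the guard is shut (within 0.05 rad) while the paddle is still up (value of joint guard below 0.05 rad and value of joint paddle below 0.15 rad), for 0.2 s.
2. the robot holds the paddle level (within 0.09 rad) with the guard shut (value of joint guard below 0.05 rad and value of joint paddle between 0.46 and 0.64 rad and contact force between any of the fingers, the arm and paddle above 2 N), for 0.5 s.
At the end, for the whole second after the job is handed in: Guard shut (under 0.05 rad open); paddle held still and level (travel 0.46 to 0.64 rad, that is within 0.09 rad of level) by the robot, which presses on it with over 2 N (all of step 2 and velocity of joint paddle between -0.1 and 0.1 rad/s); the arm keeps its last pose, push and grip.
It fails at once if the paddle is pressed (over 0.3 rad) while the guard is open (over 0.1 rad) (value of joint paddle above 0.3 rad and value of joint guard above 0.1 rad).
It fails at once if the paddle is pushed down to its bottom stop (over 0.88 rad) (value of joint paddle above 0.88 rad).
It fails at once if a pot, jar or other bystander is shifted by more than 30 mm (distance of any of vase, bowl, jar_a, jar_b, stilt, pot, squat from where it was at the start of the episode above 0.03 m).
It also fails if it takes over 42 s, if anything falls off the work surface, if the arm or the gripper's body presses on something with over 40 N, if the wrist force passes 120 N, or if a joint passes its speed limit or range.

### The arm

A 6-joint arm with a two-finger parallel gripper is mounted at the origin on the work surface. World frame = base frame: x ahead of the robot, y to its left, z up, the work surface at z = 0. Lengths are in m, angles in rad, forces in N, time in s.
With the tool pointing down it reaches from about 0.25 to 0.8 m from the base axis. Payload 3.9 kg.
Tool frame: the origin (TCP) lies at the very end of the fingers, on their centre line; the grasp point (between the pads) lies 19 mm behind it; z points along the fingers, y is the line along which they close (so a half turn about z gives the same grasp; the last joint's range is limited). The gripper opens to 85 mm and grips with 20 to 120 N. Pads are 22 mm wide; open, the fingers measure 114 mm over their backs; the gripper's body (76 mm by 85 mm) begins 54 mm behind the grasp point. The pads swing forward as they close: fully open they stand 13 mm farther back than shut.
Start: joints at [-1.269, 0.26, -0.138, 1.173, 0, 1.571], TCP at [0.156, -0.501, 0.231] pointing down, gripper open.
Joint ranges: [-2.78, 2.78], [-0.83, 1.72], [-1.28, 1.37], [-1.9, 2.12], [-1.57, 1.48], [-3.14, 3.14]. Speed limits (rad/s): [2.57, 2.57, 3.14, 3.14, 3.14, 3.14].

### API

Orientations are given as a rotation vector (axis times angle).
In Python, from bench import sensors, eyes, r gives the robot as it stands.
- The arm moves only by the shell command python3 -m creep 'ROWS' [FORCE]. ROWS is a JSON object of lists of equal length, an entry for each row: "translation": the shift along the tool's x, y, z in m, a list of three; "turn": the turn, a rotation vector about the tool's x, y, z in degrees, a list of three; "gripper": the closure, from 0 (fully open) to 1 (shut). A call has 1 to 20 rows; each row shifts and turns the commanded pose from where the row before left it, along the tool's axes as they then stand; what a row does not reach is not made up. A row lasts 1/10 s, in which the tool goes at most 50 mm and 8.59 degrees, less where a joint would pass 70% of its speed; a pose out of reach is approached as far as the arm can. A call is refused whole if a number of a shift passes 0.05 or a number of a turn 8.59, either way. A call with a gripper value outside its range is refused whole. The fingers move at their own pace and stop on an object; FORCE is the grip in N (left out, the last holds). Time passes only in rows, so rows that do not move let the fingers close. It gives the time, the measured TCP pose, the force, the opening and the grip force at its end, in the units of the state.
- sensors.observe(): the state, without advancing time (a new reading comes with each control period).
- eyes.camera(name): name is "scene" or "side" or "wrist"; returns a dict with "img" (384x512x3 uint8, red, green, blue), "z_map" (384x512 float32, m along the optical axis (not along the pixel's ray), 0 where there is no reading), "fovy" (degrees; the focal length in pixels is half the picture's height over the tangent of half this angle, whatever the lens; pixels are square), "cx", "cy" (the principal point, pixels), "distortion" ([k1, k2, p1, p2, k3] as OpenCV has them; the pictures are not rectified), "R" (3x3) and "t" (3): a world point X has camera coordinates R X + t; the wrist camera has in their place "mount" (4x4, takes a point from camera to tool coordinates, whose origin is the TCP and whose axes are the flange's). Camera axes: x right, y down, z forward; pixel columns grow to the right and rows downward; lengths in m; the calibration is good to about 2 mm. A picture is of the moment at which its call begins: read the wrist's pose just before it.
- r.close_job(): hands the job in; it is judged then, once.
Trained networks look in the newest picture that a camera, given by its name, has taken for a name from the list of things; names that differ only in an ending like _2 or _b are one class to them, and where a whole thing is asked for, a point or a joint stands for the part that bears it (a point fixed in the world has none). Each returns a list of dicts, best first, with "confidence" (0 to 1); they miss things now and then, are a little off and sometimes report something else, mostly with a low value. They report only what shows in the picture. A call takes as long as a camera call.
- eyes.look_for(camera, query): "centre" ([x, y, z] in m, in the coordinates of the camera as it stood for that picture, good to about 4 mm: the middle of the surface that is visible of it).
- eyes.spot_point(camera, query): "centre" ([x, y, z] in m, in the coordinates of the camera as it stood for that picture, good to about 4 mm: a listed point, or the origin of a listed thing).
The state is a dict: "time": time; "q": joint angles; "qd": joint speeds; "effort": joint torques, N m; "tcp_pos": TCP position; "tool_rot": TCP orientation; "force": force on the tool from outside, world axes, zero at the start; "torque": the same for the moment, N m; "grip_width": finger opening in m; "grasp_force": force on a finger pad.
Only numpy, scipy, OpenCV 4.12 (cv2) and the standard library are available. Lean on these libraries where they do the work, as an engineer would, in place of code of your own. Each camera call takes 0.05 s, during which the arm holds its last target. There are 200 camera calls.

## Working session

There is one attempt and no reset: what is moved stays moved. The work goes in short steps, Python scripts to look and compute and a shell command to move; the robot and the scene stay as the last step left them, time stands still between calls to the robot, and variables do not carry over. Pictures are saved under pics/ and viewed, at most 10 in all, crops included, and the job is handed in when it is done.

```bash
ls; mkdir -p pics; cat > h.py <<'E'
import numpy as np, cv2
from scipy.spatial.transform import Rotation as Ro
from bench import sensors, eyes, r
def shot(n,save=None):
    s=sensors.observe(); c=eyes.camera(n)
    if 'mount' in c:
        T=np.eye(4);T[:3,:3]=Ro.from_rotvec(s['tool_rot']).as_matrix();T[:3,3]=s['tcp_pos']
        W=T@np.array(c['mount'])
    else:
        W=np.eye(4);R=np.array(c['R']);W[:3,:3]=R.T;W[:3,3]=-R.T@np.array(c['t'])
    c['W']=W
    if save: cv2.imwrite(save,cv2.cvtColor(c['img'],cv2.COLOR_RGB2BGR))
    return c
def tow(c,p): return c['W'][:3,:3]@np.array(p)+c['W'][:3,3]
def px(c,u,v,z=None):
    f=192/np.tan(np.radians(c['fovy'])/2); K=np.array([[f,0,c['cx']],[0,f,c['cy']],[0,0,1]])
    if z is None: z=c['z_map'][int(v),int(u)]
    n=cv2.undistortPoints(np.array([[[u,v]]],float),K,np.array(c['distortion']))[0,0]
    return tow(c,[n[0]*z,n[1]*z,z])
E
cat > a.py <<'E'
from h import *
np.set_printoptions(precision=3,suppress=True)
for n in ('scene','side'):
    c=shot(n,f'pics/{n}0.png')
    print(n,c['W'][:3,3])
    for q in ['guard_hinge','guard_tab','mill','paddle_pivot','paddle_pad','station','vase','bowl','jar_a','jar_b','stilt','pot','squat']:
        print(q,[(round(d['confidence'],2),tow(c,d['centre'])) for d in eyes.spot_point(n,q)[:2]])
s=sensors.observe();print(s['time'],s['tcp_pos'],s['tool_rot'])
E
python3 a.py
```

```text
pics
scene [ 1.111 -0.221  1.126]
guard_hinge [(0.62, array([0.604, 0.005, 0.12 ]))]
guard_tab [(0.87, array([ 0.549, -0.004,  0.313]))]
mill [(0.72, array([ 0.518, -0.005,  0.012]))]
paddle_pivot [(0.65, array([ 0.611, -0.317,  0.176]))]
paddle_pad [(0.83, array([ 0.489, -0.317,  0.252]))]
station [(0.69, array([ 0.54 , -0.317,  0.051]))]
vase [(0.76, array([0.549, 0.299, 0.079])), (0.19, array([ 0.494, -0.318,  0.254]))]
bowl [(0.74, array([0.604, 0.006, 0.122])), (0.67, array([ 0.32 ,  0.173, -0.001]))]
jar_a [(0.79, array([ 0.304,  0.298, -0.004])), (0.55, array([ 0.312, -0.296,  0.003]))]
jar_b [(0.79, array([ 0.304,  0.298, -0.004])), (0.55, array([ 0.312, -0.296,  0.003]))]
stilt []
pot [(0.92, array([ 0.777,  0.096, -0.   ])), (0.58, array([ 0.542, -0.319,  0.053]))]
squat [(0.86, array([ 0.776, -0.139, -0.002])), (0.32, array([ 0.549, -0.004,  0.316]))]
side [-0.044  0.697  0.921]
guard_hinge [(0.71, array([0.605, 0.007, 0.118]))]
guard_tab [(0.6, array([0.547, 0.004, 0.306]))]
mill [(0.74, array([ 0.516, -0.009,  0.007]))]
paddle_pivot [(0.74, array([ 0.614, -0.319,  0.17 ])), (0.42, array([0.459, 0.128, 0.01 ]))]
paddle_pad [(0.58, array([ 0.495, -0.317,  0.245]))]
station [(0.7, array([ 0.539, -0.315,  0.055])), (0.49, array([0.547, 0.3  , 0.081]))]
vase [(0.67, array([0.546, 0.301, 0.08 ]))]
bowl [(0.91, array([0.314, 0.181, 0.001]))]
jar_a [(0.84, array([ 0.311, -0.296, -0.004])), (0.59, array([ 0.308,  0.296, -0.003]))]
jar_b [(0.84, array([ 0.311, -0.296, -0.004])), (0.59, array([ 0.308,  0.296, -0.003]))]
stilt [(0.51, array([0.546, 0.299, 0.076])), (0.44, array([0.458, 0.128, 0.011]))]
pot [(0.72, array([ 0.778,  0.098, -0.001]))]
squat [(0.66, array([ 0.777, -0.13 , -0.004]))]
1.4 [ 0.156 -0.501  0.231] [-3.106 -0.472 -0.   ]
```

View pics/scene0.png

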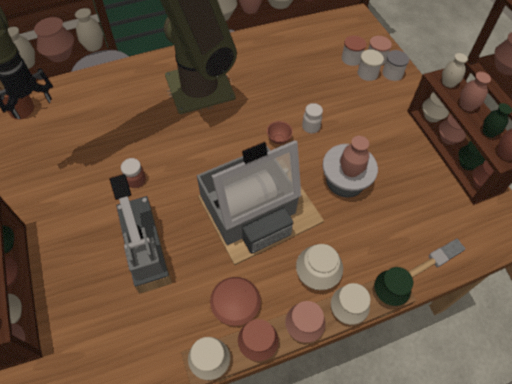

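View pics/side0.png

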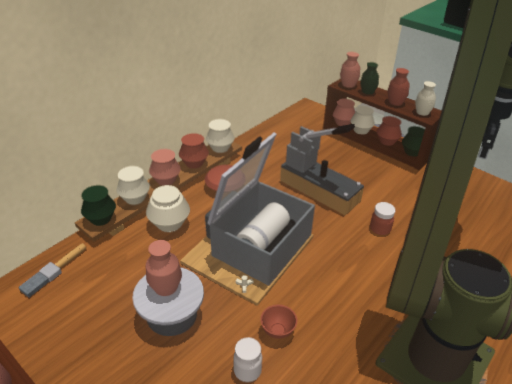

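The scene shows the guard raised (tab at about 255,152), the paddle pad at 121,187 and jar_b at 132,170. The side view agrees: tab 252,148, pad 345,130, stilt 244,283. Next I need the mill yaw and the guard angle from depth.

```bash
cat > b.py <<'E'
from h import *
np.set_printoptions(precision=3,suppress=True)
def cloud(c):
    f=192/np.tan(np.radians(c['fovy'])/2); K=np.array([[f,0,c['cx']],[0,f,c['cy']],[0,0,1]])
    v,u=np.mgrid[0:384,0:512]; z=c['z_map'].ravel()
    n=cv2.undistortPoints(np.stack([u.ravel(),v.ravel()],1)[:,None].astype(float),K,np.array(c['distortion']))[:,0]
    P=np.c_[n*z[:,None],z]@c['W'][:3,:3].T+c['W'][:3,3]
    return P[z>0]
A=np.vstack([cloud(shot(n)) for n in('scene','side')])
def box(x0,x1,y0,y1,z0,z1): 
    m=np.all((A>[x0,y0,z0])&(A<[x1,y1,z1]),1); return A[m]
g=box(.50,.66,-.13,.15,.15,.35)
c,n=g.mean(0),np.linalg.svd(g-g.mean(0),full_matrices=False)[2]
print('guard',len(g),c,n, np.ptp(g,axis=0),g.max(0))
print('board',[ (cv2.minAreaRect(b[:,:2].astype(np.float32)),len(b)) for b in [box(.35,.72,-.2,.2,.006,.04)]])
rim=box(.38,.66,-.16,.16,.105,.13); print('rim',cv2.minAreaRect(rim[:,:2].astype(np.float32)),np.median(rim[:,2]))
# near wall fit
w=box(.38,.48,-.16,.16,.04,.10); print('wall',len(w),cv2.minAreaRect(w[:,:2].astype(np.float32)))
p=box(.42,.58,-.36,-.27,.19,.30); m=p.mean(0); print('paddle',len(p),p.min(0),p.max(0),cv2.minAreaRect(p[:,:2].astype(np.float32)))
k=box(.57,.66,-.36,-.27,.15,.20); print('cheek z',np.percentile(k[:,2],[50,80,90,95,99]),k.min(0),k.max(0))
E
python3 b.py
```

```text
guard 6264 [0.576 0.003 0.237] [[ 0.135 -0.991 -0.019]
 [-0.274 -0.055  0.96 ]
 [ 0.952  0.124  0.279]] [0.08  0.225 0.183] [0.619 0.115 0.333]
board [(((0.5364785194396973, 0.0026839077472686768), (0.3691379129886627, 0.38544875383377075), 0.6329852938652039), 5172)]
rim ((0.5185333490371704, -0.005358189344406128), (0.19192557036876678, 0.22743923962116241), 6.870547294616699) 0.11706959992437438
wall 1538 ((0.4549711048603058, 0.007069185376167297), (0.07084497064352036, 0.26365670561790466), 6.552425861358643)
paddle 926 [ 0.466 -0.337  0.19 ] [ 0.58  -0.291  0.268] ((0.5227555632591248, -0.3138292133808136), (0.11409679800271988, 0.04614905267953873), 0.21862022578716278)
cheek z [0.177 0.183 0.19  0.195 0.199] [ 0.57  -0.348  0.15 ] [ 0.654 -0.286  0.2  ]
```

```bash
python3 -m creep '{"translation":[[0,0,-0.02],[0,0,-0.02],[0,0,-0.02],[0,0,-0.02],[0,0,-0.02],[0,0,-0.02],[0,0,-0.02],[0,0,-0.02],[0,0,-0.02],[0,0,-0.02],[0,0,0]],"turn":[[0,0,-8],[0,0,-8],[0,0,-8],[0,0,-8],[0,0,-8],[0,0,-8],[0,0,-8],[0,0,-8],[0,0,-8],[0,0,-8],[0,0,0]],"gripper":[1,1,1,1,1,1,1,1,1,1,1]}'; python3 -m creep '{"translation":[[0.032,0.037,0],[0.032,0.037,0],[0.032,0.037,0],[0.032,0.037,0],[0.032,0.037,0],[0.032,0.037,0],[0.032,0.037,0],[0.032,0.037,0],[0.032,0.037,0],[0.032,0.037,0],[0.032,0.037,0],[0.032,0.037,0],[0.032,0.037,0],[0.032,0.037,0],[0,0,0],[0,0,0]],"turn":[[0,0,0],[0,0,0],[0,0,0],[0,0,0],[0,0,0],[0,0,0],[0,0,0],[0,0,0],[0,0,0],[0,0,0],[0,0,0],[0,0,0],[0,0,0],[0,0,0],[0,0,0],[0,0,0]],"gripper":[1,1,1,1,1,1,1,1,1,1,1,1,1,1,1,1]}'; cat > s.py <<'E'
from h import *
s=sensors.observe();R=Ro.from_rotvec(s['tool_rot']).as_matrix()
print(s['time'],np.round(s['tcp_pos'],4),np.round(R,3).tolist(),np.round(s['force'],1),np.round(s['q'],2))
E
python3 s.py
```

```text
time: 2.6
tcp_pos: [0.1563, -0.5022, 0.4338]
tool_rot: [2.073, 2.355, -0.004]
force: [-0.5, 0.2, -0.1]
grip_width: 0.0003
grasp_force: 0.0
time: 4.2
tcp_pos: [0.6135, 0.0098, 0.4289]
tool_rot: [-2.074, -2.357, 0.004]
force: [0.4, 0.2, -0.0]
grip_width: 0.0001
grasp_force: 0.0
4.2 [0.6135 0.0098 0.4289] [[-0.127, 0.992, -0.004], [0.992, 0.127, -0.0], [0.0, -0.004, -1.0]] [ 0.4  0.2 -0. ] [ 0.02  0.46  0.68  1.8  -0.    1.46]
```

```bash
python3 -m creep '{"translation":[[0,0.012,0],[0,0,0.03],[0,0,0.03],[0,0,0.03],[0,0,0.03],[0,0,0.02],[0,0,0]],"turn":[[0,0,0],[0,0,0],[0,0,0],[0,0,0],[0,0,0],[0,0,0],[0,0,0]],"gripper":[1,1,1,1,1,1,1]}'; python3 -m creep '{"translation":[[0,-0.01,0],[0,-0.01,0],[0,-0.01,0],[0,-0.01,0],[0,-0.01,0],[0,0,0]],"turn":[[0,0,0],[0,0,0],[0,0,0],[0,0,0],[0,0,0],[0,0,0]],"gripper":[1,1,1,1,1,1]}'; python3 - <<'E'
from h import *
shot('side','pics/side1.png')
E
```

```text
time: 4.9
tcp_pos: [0.6216, 0.0088, 0.2886]
tool_rot: [-2.077, -2.352, 0.007]
force: [0.1, -0.1, -0.2]
grip_width: -0.0
grasp_force: 0.0
time: 5.5
tcp_pos: [0.574, 0.0038, 0.2921]
tool_rot: [2.076, 2.358, 0.0]
force: [-0.1, 0.4, 0.3]
grip_width: -0.0
grasp_force: 0.0
```

View pics/side1.png

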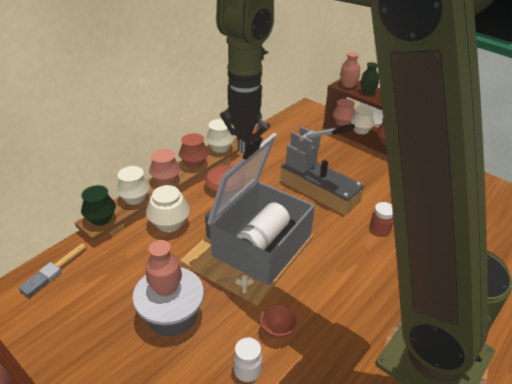

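The gripper sits behind the raised guard (about 245,125), close to contact. I'll follow the arc down.

```bash
python3 -m creep '{"translation":[[0,-0.006,0.007],[0,-0.01,0.004],[0,-0.01,0.004],[0,-0.01,0.004],[0,-0.01,0.004],[0,-0.0085,0.0065],[0,-0.0085,0.0065],[0,-0.0085,0.0065],[0,-0.0085,0.0065],[0,0,0]],"turn":[[0,0,0],[0,0,0],[0,0,0],[0,0,0],[0,0,0],[0,0,0],[0,0,0],[0,0,0],[0,0,0],[0,0,0]],"gripper":[1,1,1,1,1,1,1,1,1,1]}'; python3 -m creep '{"translation":[[0,-0.007,0.0085],[0,-0.007,0.0085],[0,-0.007,0.0085],[0,-0.007,0.0085],[0,-0.0045,0.01],[0,-0.0045,0.01],[0,-0.0045,0.01],[0,-0.0045,0.01],[0,0,0]],"turn":[[0,0,0],[0,0,0],[0,0,0],[0,0,0],[0,0,0],[0,0,0],[0,0,0],[0,0,0],[0,0,0]],"gripper":[1,1,1,1,1,1,1,1,1]}'; python3 - <<'E'
from h import *
shot('side','pics/side2.png')
E
```

```text
time: 6.55
tcp_pos: [0.4954, -0.0061, 0.2419]
tool_rot: [-2.075, -2.358, 0.001]
force: [-0.0, -0.6, 0.1]
grip_width: -0.0
grasp_force: 0.0
time: 7.45
tcp_pos: [0.4484, -0.012, 0.1666]
tool_rot: [-2.074, -2.356, 0.004]
force: [-0.4, 0.5, -0.2]
grip_width: -0.0001
grasp_force: 0.0
```

View pics/side2.png

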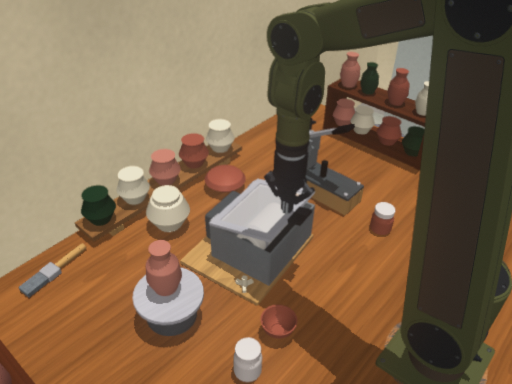

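The guard has followed down and is nearly shut (about 250,215). I'll press it the rest of the way.

```bash
python3 -m creep '{"translation":[[0,-0.003,0.01],[0,-0.002,0.01],[0,-0.002,0.01],[0,0,0.008],[0,0,0]],"turn":[[0,0,0],[0,0,0],[0,0,0],[0,0,0],[0,0,0]],"gripper":[1,1,1,1,1]}'; python3 -m creep '{"translation":[[0,0,0.002],[0,0,0.002],[0,0,0.001],[0,0,0],[0,0,0]],"turn":[[0,0,0],[0,0,0],[0,0,0],[0,0,0],[0,0,0]],"gripper":[1,1,1,1,1]}'
```

```text
time: 8.0
tcp_pos: [0.4425, -0.0129, 0.1294]
tool_rot: [-2.075, -2.357, 0.002]
force: [-0.3, 0.4, -0.3]
grip_width: 0.0003
grasp_force: 0.0
time: 8.5
tcp_pos: [0.4428, -0.0129, 0.1288]
tool_rot: [2.075, 2.357, 0.001]
force: [-11.7, -0.3, 35.7]
grip_width: -0.0002
grasp_force: 17.6
```

```bash
python3 -m creep '{"translation":[[0,0,-0.02],[0,0,-0.04],[0,0,-0.04],[0,0,-0.04],[0,0,-0.04],[0,0,-0.03],[-0.038,-0.0007,0],[-0.038,-0.0007,0],[-0.038,-0.0007,0],[-0.038,-0.0007,0],[-0.038,-0.0007,0],[-0.038,-0.0007,0],[-0.038,-0.0007,0],[-0.038,-0.0007,0],[0,0,0],[0,0,0]],"turn":[[0,0,0],[0,0,0],[0,0,0],[0,0,0],[0,0,0],[0,0,0],[0,0,0],[0,0,0],[0,0,0],[0,0,0],[0,0,0],[0,0,0],[0,0,0],[0,0,0],[0,0,7.3],[0,0,0]],"gripper":[1,1,1,1,1,1,1,1,1,1,1,1,1,1,1,1]}'; cat >> h.py <<'E'
def cloud(c):
    f=192/np.tan(np.radians(c['fovy'])/2); K=np.array([[f,0,c['cx']],[0,f,c['cy']],[0,0,1]])
    v,u=np.mgrid[0:384,0:512]; z=c['z_map'].ravel()
    n=cv2.undistortPoints(np.stack([u.ravel(),v.ravel()],1)[:,None].astype(float),K,np.array(c['distortion']))[:,0]
    P=np.c_[n*z[:,None],z]@c['W'][:3,:3].T+c['W'][:3,3]
    return P[z>0]
E
python3 - <<'E'
from h import *
np.set_printoptions(precision=4,suppress=True)
for n in('side','scene'):
    c=shot(n,f'pics/{n}3.png');A=cloud(c)
    g=A[np.all((A>[.42,-.1,.10])&(A<[.61,.1,.2]),1)]
    X=np.c_[g[:,:2],np.ones(len(g))]; k=np.linalg.lstsq(X,g[:,2],rcond=None)[0]
    d=np.abs(X@k-g[:,2])<.004; k=np.linalg.lstsq(X[d],g[d,2],rcond=None)[0]
    print(n,len(g),k,g[:,2].max())
    for q in ['paddle_pivot','paddle_pad','guard_tab','station']:
        print(q,[(round(e['confidence'],2),tow(c,e['centre'])) for e in eyes.spot_point(n,q)[:1]])
E
python3 s.py
```

```text
time: 10.1
tcp_pos: [0.476, -0.316, 0.3338]
tool_rot: [-2.222, -2.217, 0.001]
force: [-0.8, 0.6, -0.5]
grip_width: 0.0
grasp_force: 0.0
side 3947 [0.0063 0.0008 0.1228] 0.132495956001756
paddle_pivot [(0.78, array([ 0.6134, -0.317 ,  0.1732]))]
paddle_pad [(0.59, array([ 0.4932, -0.3167,  0.2455]))]
guard_tab [(0.68, array([ 0.4061, -0.0163,  0.1256]))]
station [(0.79, array([ 0.5409, -0.3148,  0.0496]))]
scene 4464 [-0.0075 -0.0018  0.1316] 0.1363449503732942
paddle_pivot [(0.88, array([ 0.6145, -0.3216,  0.1741]))]
paddle_pad [(0.68, array([ 0.4925, -0.3173,  0.2522]))]
guard_tab [(0.97, array([ 0.405 , -0.0202,  0.1252]))]
station [(0.71, array([ 0.5415, -0.3167,  0.0541]))]
10.6 [ 0.4765 -0.3147  0.3356] [[-0.001, 1.0, 0.0], [1.0, 0.001, -0.0], [-0.0, 0.0, -1.0]] [ 0.2  0.4 -0.3] [-0.58  0.32  0.22  1.47 -0.    0.99]
```

View pics/side3.png

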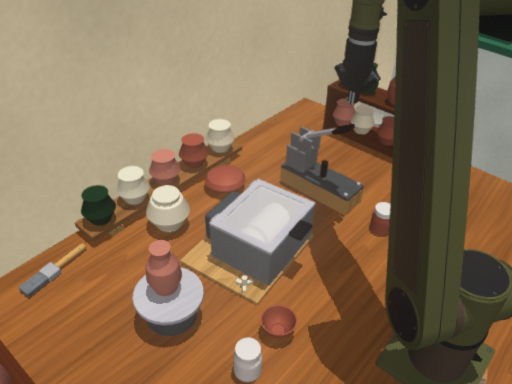

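The guard is shut flat (slope under 0.01 rad, tab at 300,231), the paddle is still up, and the gripper is above the pad. Now I'll press the paddle.

```bash
python3 -m creep '{"translation":[[0,0,0.02],[0,0,0.02],[0,0,0.02],[0,0,0.01],[0,0,0.01],[0,0,0.01],[0,0,0.01],[0,0,0.01],[0,0,0.01],[0,0,0.01],[0,0,0.01],[0,0,0.006],[0,0,0],[0,0,0]],"turn":[[0,0,0],[0,0,0],[0,0,0],[0,0,0],[0,0,0],[0,0,0],[0,0,0],[0,0,0],[0,0,0],[0,0,0],[0,0,0],[0,0,0],[0,0,0],[0,0,0]],"gripper":[1,1,1,1,1,1,1,1,1,1,1,1,1,1]}'; python3 s.py
```

```text
time: 12.0
tcp_pos: [0.4753, -0.3154, 0.1893]
tool_rot: [-2.221, -2.22, 0.003]
force: [-4.8, -0.4, 6.8]
grip_width: 0.0003
grasp_force: 3.1
12.0 [ 0.4753 -0.3154  0.1893] [[0.001, 1.0, -0.002], [1.0, -0.001, -0.001], [-0.001, -0.002, -1.0]] [-4.8 -0.4  6.8] [-0.58  0.36 -0.11  1.11 -0.    0.99]
```

```bash
python3 -m creep '{"translation":[[0,0,0.005],[0,0,0.005],[0,0,0],[0,0,0],[0,0,0],[0,0,0],[0,0,0],[0,0,0]],"turn":[[0,0,0],[0,0,0],[0,0,0],[0,0,0],[0,0,0],[0,0,0],[0,0,0],[0,0,0]],"gripper":[1,1,1,1,1,1,1,1]}'; python3 - <<'E'
from h import *
np.set_printoptions(precision=4,suppress=True)
for n in('side','scene'):
    c=shot(n);A=cloud(c)
    if n=='side': cv2.imwrite('pics/side4.png',cv2.resize(cv2.cvtColor(c['img'][70:230,250:400],cv2.COLOR_RGB2BGR),None,fx=3.5,fy=3.5))
    for q in ['paddle_pivot','paddle_pad','guard_tab','station']:
        print(q,[(round(e['confidence'],2),tow(c,e['centre'])) for e in eyes.spot_point(n,q)[:1]])
    # arm top between pad and cheeks: slope
    g=A[np.all((A>[.505,-.327,.13])&(A<[.57,-.307,.215]),1)]
    if len(g)>10: print(len(g),np.polyfit(g[:,0],g[:,2],1),np.median(g[:,2]),g[:,2].std())
    k=A[np.all((A>[.58,-.36,.16])&(A<[.61,-.27,.20]),1)]; print('cheek',len(k),np.percentile(k[:,2],[25,50,75,90]) if len(k) else '')
E
python3 s.py
```

```text
time: 12.8
tcp_pos: [0.4755, -0.3155, 0.1797]
tool_rot: [-2.222, -2.221, 0.003]
force: [-4.5, 0.1, 7.0]
grip_width: 0.0
grasp_force: 3.5
paddle_pivot [(0.89, array([ 0.6132, -0.3219,  0.1703]))]
paddle_pad [(0.82, array([ 0.4699, -0.3168,  0.1745]))]
guard_tab [(0.76, array([ 0.4051, -0.0139,  0.1241]))]
station [(0.89, array([ 0.5414, -0.3188,  0.0528]))]
92 [-0.0096  0.1788] 0.1745465532795254 0.0033253863103796942
cheek 141 [0.1709 0.1743 0.1762 0.1775]
paddle_pivot [(0.85, array([ 0.6117, -0.3222,  0.176 ]))]
paddle_pad [(0.83, array([ 0.4724, -0.3164,  0.1812]))]
guard_tab [(0.65, array([ 0.4056, -0.0228,  0.1257]))]
station [(0.94, array([ 0.5408, -0.3198,  0.0545]))]
182 [0.0061 0.1751] 0.17831951259877837 0.002089000005241081
cheek 182 [0.1768 0.1784 0.1801 0.1811]
13.3 [ 0.4755 -0.3155  0.1797] [[0.001, 1.0, -0.001], [1.0, -0.001, -0.001], [-0.001, -0.001, -1.0]] [-4.4 -0.8  7.3] [-0.58  0.36 -0.12  1.08 -0.    0.99]
```

View pics/side4.png

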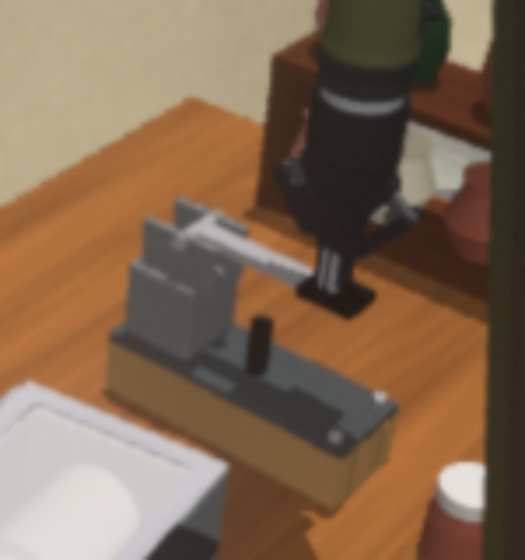

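The crop shows the closed fingers on the black pad (about 335,290). The arm slope is about 0 rad, so the paddle is level, with a 7 N push and the guard shut. I'm handing the job in.

```bash
python3 -c "
from bench import r
print(r.close_job())"
```

```text
the job is handed in; nothing more can be done
None
```

I closed the guard fully, then pressed the paddle and handed the job in at about 13 s with it held level at about 7 N; the guard was still shut and I saw nothing on the bench displaced, but no verdict was returned.

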